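Put the bench scraper back in its slotted block

TASK

The washed bench scraper belongs in the slot of the wooden block, but the orange trivet has been left lying over the slot. First put the trivet on the block's steel peg so that it lies flat on the block, collar up; then take the scraper out of the blue drying rack and lower it gently, blade down, into the slot until it is fully home. Leave both there, and leave the other things on the worktop where they stand.

Things in the scene. Friction and masses are not known exactly. Their poses are not given: they have to be found in the camera images.
- holder: Fixed wooden block, 140 (x) by 200 (y) mm, top 65 mm above the worktop. Origin: centre of its underside on the worktop; z up. In its top: a slot at y = -50 mm and a steel peg at y = +50 mm, both at x = 0.
- holder_slot (a point): Centre of the slot's mouth, level with the block's top; axes as the block's. The slot is 118 mm long (along x), 8 mm wide (y), 50 mm deep, with its mouth slightly chamfered.
- holder_peg (a point): Foot of the peg, on the block's top; axes as the block's. The upright steel peg is 32 mm thick and 50 mm tall, tapering over its top 10 mm to 16 mm.
- trivet: Loose orange hard silicone trivet, 150 g: a flat ring 110 mm across, 10 mm thick, with a central collar 54 mm across that reaches 36 mm above the underside (grip it there); a 38 mm round hole runs through both. Origin: centre of the hole at the underside; z up through the collar. It starts collar up on the block, over the slot.
- scraper: Loose bench scraper, 0.33 kg: flat steel blade 110 mm wide (x), 4 mm thick (y), and along its top a dark wooden handle 112 mm long (x), 24 mm thick (y). Origin: middle of the blade's lower edge; z up the blade: blade 0 to 90 mm, handle 90 to 120 mm. Both ways round are alike. It starts upright (leaning at most 0.06 rad) in the rack, blade down.
- rack: Fixed blue drying rack, a base 150 (x) by 90 (y) mm, 8 mm thick, with upright prongs to 53 mm height that hold the scraper in the middle, its width along the rack's x. Origin: centre of the underside, on the worktop; z up.
- grinder: Loose bystander, not to be disturbed: stainless spice grinder with black head and press-button top, 67 mm across, 138 mm tall. Origin: centre of its underside; z up.
- canister: Loose bystander, not to be disturbed: lime-green plastic canister with white lid, 94 mm across, 130 mm tall. Origin: centre of its underside; z up.
- mortar: Loose bystander, not to be disturbed: small open wooden mortar, 92 mm across the rim, 65 mm tall. Origin: centre of its underside; z up.
- tin: Loose bystander, not to be disturbed: closed round metal spice tin with a yellow lid, 71 mm across, 49 mm tall. Origin: centre of its underside; z up.
- bowl: Loose bystander, not to be disturbed: blue ceramic bowl, 120 mm across, 50 mm tall. Origin: centre of its underside; z up.
- mug: Loose bystander, not to be disturbed: white mug with handle, 80 mm across, 90 mm tall. Origin: centre of its underside; z up.
Mind the look-alikes: they are no part of the job. There is more than one size of the holder; the one meant has the size given above.

How it is judged (in metres and radians):
On the way, in this order (a step that is already met when the one before it is completed fails the run):
1. the trivet lies flat on the block, over its peg, collar up (horizontal distance between trivet and holder_peg below 0.008 m and z of trivet in the frame of holder_peg between -0.004 and 0.004 m and angle between trivet's own z axis and vertical below 0.08 rad), for 0.2 s.
2. the scraper is fully home in the slot, blade down (z of scraper in the frame of holder_slot below -0.045 m and x of scraper in the frame of holder_slot between -0.01 and 0.01 m and y of scraper in the frame of holder_slot between -0.006 and 0.006 m and angle between scraper's own z axis and vertical below 0.15 rad and angle between the x axis of scraper and the x axis of holder, either way round below 0.12 rad), for 0.2 s.
At the end, for the whole second after the job is handed in: At rest: trivet collar up over the peg (centre within 8 mm of its axis, underside within 4 mm of the block's top, level within 0.08 rad); scraper blade down in the slot, edge at least 45 of 50 mm deep, within 10 mm along and 6 mm across, upright within 0.15 rad, along it within 0.12 (all of step 1 and all of step 2 and linear speed of each of trivet, scraper below 0.02 m/s); the robot touches nothing.
It fails at once if the grinder or the canister is shifted by more than 30 mm or tipped over (distance of any of grinder, canister from where it was at the start of the episode above 0.03 m or angle between any of grinder, canister's own z axis and vertical above 0.4 rad).
It fails at once if the mortar or the tin is shifted by more than 30 mm or tipped over (distance of any of mortar, tin from where it was at the start of the episode above 0.03 m or angle between any of mortar, tin's own z axis and vertical above 0.4 rad).
It fails at once if the bowl or the mug is shifted by more than 30 mm or tipped over (distance of any of bowl, mug from where it was at the start of the episode above 0.03 m or angle between any of bowl, mug's own z axis and vertical above 0.4 rad).
It fails at once if the scraper is dropped into the slot (it moves faster than 0.5 m/s while its edge is inside) (horizontal distance between scraper and holder_slot below 0.02 m and z of scraper in the frame of holder_slot below 0 m and linear speed of scraper above 0.5 m/s).
It also fails if it takes over 64 s, if anything falls off the work surface, if the arm or the gripper's body presses on something with over 40 N, if the wrist force passes 120 N, or if a joint passes its speed limit or range.

ROBOT

A 7-joint arm with a two-finger parallel gripper is mounted at the origin on the work surface. World frame = base frame: x ahead of the robot, y to its left, z up, the work surface at z = 0. Lengths are in mm, angles in rad, forces in N, time in s.
With the tool pointing down it reaches from about 375 to 925 mm from the base axis. Payload 3.1 kg.
Tool frame: the origin (TCP) lies at the centre of the arm's flange, where the gripper is bolted on; the fingertips stand 173 mm ahead of it and the grasp point (between the pads) lies 155 mm ahead of it; z points along the fingers, y is the line along which they close (so a half turn about z gives the same grasp; the last joint's range is limited). The gripper opens to 85 mm and grips with 20 to 120 N. Pads are 22 mm wide; open, the fingers measure 114 mm over their backs; the gripper's body (76 mm by 85 mm) begins 54 mm behind the grasp point. The pads swing forward as they close: fully open they stand 13 mm farther back than shut.
Start: joints at [-1.322, 0.383, 0.044, 1.598, -0.018, 1.161, -0.05], TCP at [220.911, 611.314, 404.669] pointing down, gripper open.
Joint ranges: [-2.61, 2.61], [-0.41, 2.15], [-1.48, 1.57], [0, 2.5], [-1.57, 4.71], [0.05, 1.97], [-2.85, 2.85]. Speed limits (rad/s): [2.79, 2.79, 3.14, 3.14, 3.14, 3.14, 3.14].

INTERFACE

Orientations are given as a unit quaternion [x, y, z, w].
In Python, from rig import * gives the robot as it stands. Calls block until the motion is done:
- goto(position, orientation): joint-space move of the TCP to a pose.
- move_l(position, attitude=None, rate=150, max_force=None): straight line of the TCP; attitude=None keeps the orientation; rate is the mean speed in mm/s. With max_force (N) it stops when the force on the tool has changed by that much, and returns True; else False.
- move_joints(angles): joint-space move.
- grip(opening): opening from 0.0 (shut) to 1.0 (fully open); the grip force is fixed at half the most; returns when the fingers have stopped.
- pause(seconds).
- inverse_kinematics(position, orientation): joint angles nearest the present ones, or None.
- get_obs(): the state.
- read_camera(name): name is "side" or "top"; returns the picture (400x640x3 uint8, red, green, blue); there is no depth.
- calibration(name): a dict with "vfov" (degrees; the focal length in pixels is half the picture's height over the tangent of half this angle, whatever the lens; pixels are square), "cx", "cy" (the principal point, pixels), "rvec" (rotation vector, rad) and "tvec" (3), from world to camera coordinates, as OpenCV has them. Camera axes: x right, y down, z forward; pixel columns grow to the right and rows downward; lengths in mm; the calibration is good to about 2 mm. A picture is of the moment at which its call begins. calibration takes no time and is no camera call.
A pose or a line that the arm cannot do raises Unreachable and nothing moves.
- finish_job(): hands the job in; it is judged then, once.
The state is a dict: "time": time; "joint_pos": joint angles; "joint_vel": joint speeds; "joint_torque": joint torques, N m; "tcp_pos": TCP position; "eef_rot": TCP orientation; "wrist_force": force on the tool from outside, world axes, zero at the start; "wrist_torque": the same for the moment, N m; "grip_width": opening from 0.0 (shut) to 1.0 (fully open); "grip_force": force on a finger pad.
Only numpy, scipy, OpenCV 4.12 (cv2) and the standard library are available. Lean on these libraries where they do the work, as an engineer would, in place of code of your own. Each camera call takes 0.05 s, during which the arm holds its last target. There are 200 camera calls.

## Working session

There is one attempt and no reset: what is moved stays moved. The work goes in short steps, each a Python script; the robot and the scene stay as the last script left them, time stands still between calls to the robot, and variables do not carry over. Pictures are saved under pics/ and viewed, at most 10 in all, crops included, and the job is handed in when it is done.

```bash
mkdir -p pics; ls
python3 - <<'E'
from rig import *
import cv2
for n in("side","top"):
    im=read_camera(n); cv2.imwrite(f"pics/{n}0.png",im[:,:,::-1]); print(n,calibration(n))
o=get_obs(); print({k:o[k] for k in("time","tcp_pos","eef_rot","grip_width","wrist_force")})
E
```

```text
pics
side {'vfov': 56.904239517596956, 'cx': 322.84000071264245, 'cy': 195.075407801207, 'rvec': array([ 2.08510209, -0.13343667,  0.04890731]), 'tvec': array([-521.70775783,  105.8779583 , 1016.19427208])}
top {'vfov': 50.7522263692927, 'cx': 321.7357019580905, 'cy': 197.39397919106278, 'rvec': array([ 2.10070605, -2.11377892,  0.22175974]), 'tvec': array([  -2.809125  ,  519.82668306, 1346.41074364])}
{'time': 0.1, 'tcp_pos': array([220.77389744, 610.88896865, 403.39967185]), 'eef_rot': array([ 1.72500568e-01,  9.85008691e-01, -1.18947660e-03, -1.29778973e-04]), 'grip_width': 0.9977634355417235, 'wrist_force': array([ 0.22750837,  0.36279458, -0.56114554])}
```

View pics/side0.png

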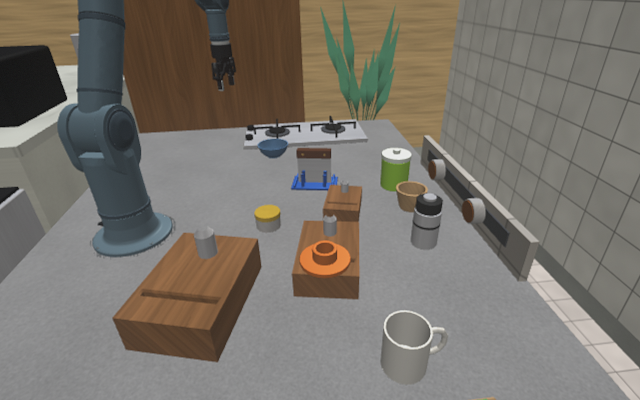

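View pics/top0.png

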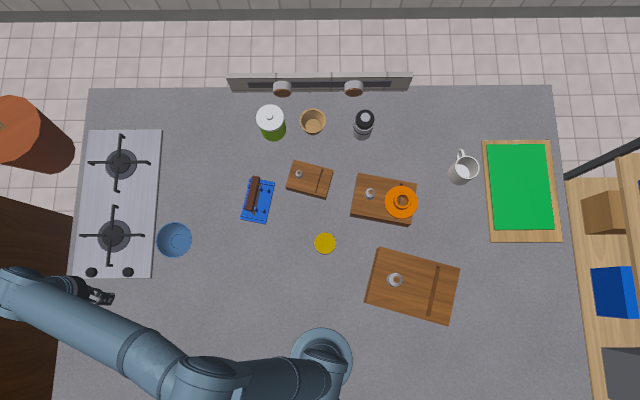

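Top view, candidates: blocks at (308,179) small, (385,200) medium with the orange trivet, and (412,286) large. Only one scraper is visible, in the blue rack at (257,200). Next I measure the blocks and look at a crop.

```bash
cat > h.py <<'E'
import numpy as np, cv2
from rig import *
def cam(n):
    c=calibration(n); f=200/np.tan(np.radians(c["vfov"]/2))
    return cv2.Rodrigues(c["rvec"])[0],np.array(c["tvec"]),f,c["cx"],c["cy"]
def cast(n,uv,z):
    R,t,f,cx,cy=cam(n); uv=np.atleast_2d(np.asarray(uv,float))
    d=np.c_[(uv[:,0]-cx)/f,(uv[:,1]-cy)/f,np.ones(len(uv))]@R; o=-R.T@t
    return o+d*((z-o[2])/d[:,2])[:,None]
def proj(n,p):
    R,t,f,cx,cy=cam(n); q=np.atleast_2d(p)@R.T+t
    return np.c_[q[:,0]/q[:,2]*f+cx,q[:,1]/q[:,2]*f+cy]
def blobs(im,lo,hi,amin=30,box=None):
    m=cv2.inRange(cv2.cvtColor(im,cv2.COLOR_RGB2HSV),lo,hi)
    if box: k=np.zeros_like(m); k[box[1]:box[3],box[0]:box[2]]=1; m*=k
    cs=cv2.findContours(m,cv2.RETR_EXTERNAL,cv2.CHAIN_APPROX_NONE)[0]
    return m,sorted([c for c in cs if cv2.contourArea(c)>amin],key=cv2.contourArea)[::-1]
E
python3 - <<'E'
from h import *
t=cv2.imread("pics/top0.png")[:,:,::-1].copy(); s=cv2.imread("pics/side0.png")[:,:,::-1].copy()
for n,b in(("small",(280,150,340,203)),("med",(345,165,425,230)),("large",(355,240,470,335))):
    m,cs=blobs(t,(3,50,40),(20,255,255),30,b)
    w=cast("top",cv2.convexHull(np.vstack(cs)).reshape(-1,2),65)[:,:2].astype(np.float32)
    print(n,cv2.minAreaRect(w))
m,cs=blobs(t,(4,215,150),(18,255,255),30,(345,165,425,230))
for c in cs[:2]: print("trivet",cv2.boundingRect(c),cv2.fitEllipse(c),cv2.minAreaRect(cast("top",c.reshape(-1,2),75)[:,:2].astype(np.float32)))
m,cs=blobs(t,(105,180,80),(125,255,255),20,(230,165,285,235))
print("rack",cv2.minAreaRect(cast("top",cv2.convexHull(np.vstack(cs)).reshape(-1,2),8)[:,:2].astype(np.float32)))
a=cv2.resize(t[150:240,230:430],(800,360),interpolation=2); 
cv2.imwrite("pics/crop.png",np.vstack([a])[:,:,::-1])
print(-cam("top")[0].T@cam("top")[1],-cam("side")[0].T@cam("side")[1])
E
```

```text
small ((580.7588500976562, 36.46076202392578), (142.52755737304688, 106.79401397705078), 74.67564392089844)
med ((508.5225830078125, -214.37594604492188), (214.27317810058594, 151.43614196777344), 78.8405532836914)
large ((232.97918701171875, -288.49871826171875), (271.8072509765625, 184.77505493164062), 74.13822174072266)
trivet (385, 186, 33, 33) ((400.7636413574219, 201.7672882080078), (31.457815170288086, 32.46095657348633), 127.58882141113281) ((499.0152587890625, -265.0816345214844), (104.54113006591797, 107.22786712646484), 87.85272216796875)
rack ((522.0578002929688, 214.9700164794922), (86.80567169189453, 147.52752685546875), 78.28817749023438)
[ 222.99168495  -10.15744432 1425.91062026] [ 434.20886352 -886.42738595  584.59308713]
```

View pics/crop.png

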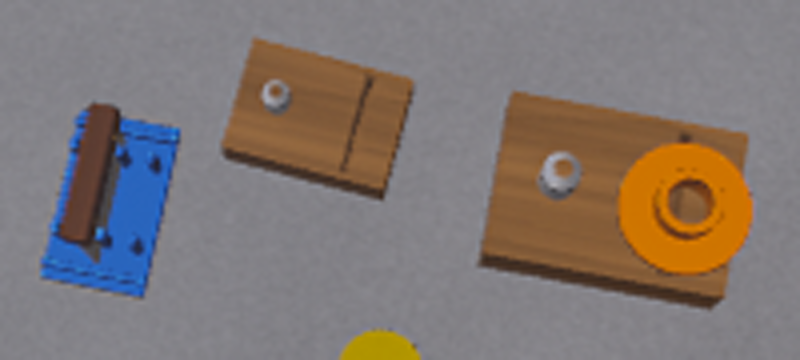

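The medium block is the 140x200 one: 151x214 measured with its side faces included. Now I measure its top-face corners, peg tip, trivet and scraper handle more finely.

Run:
```python
from h import *
t=cv2.imread("pics/top0.png")[:,:,::-1].copy(); s=cv2.imread("pics/side0.png")[:,:,::-1].copy()
def tri(a,b):
    P=[]
    for n in("top","side"):
        R,tt,f,cx,cy=cam(n); P.append(np.array([[f,0,cx],[0,f,cy],[0,0,1]])@np.c_[R,tt])
    X=cv2.triangulatePoints(P[0],P[1],np.float32(a).reshape(2,1),np.float32(b).reshape(2,1)); return (X[:3]/X[3]).ravel()
g=cv2.cvtColor(t,cv2.COLOR_RGB2HSV)
print("V near front edge col", [int(g[y,385,2]) for y in range(205,228)])
# trivet disc from both views, z=75 plane (outer ring upper edge), convex hull centre
for n,im,b in(("top",t,(345,165,430,230)),("side",s,(290,230,360,285))):
    m,cs=blobs(im,(4,215,80),(18,255,255),30,b)
    for c in cs[:2]: print(n,"ring",cv2.minAreaRect(cast(n,c.reshape(-1,2),71)[:,:2].astype(np.float32)))
# grey peg: low saturation
for n,im,b in(("top",t,(360,184,380,204)),("side",s,(318,210,342,238))):
    m,cs=blobs(im,(0,0,0),(180,70,255),5,b)
    for c in cs[:2]: print(n,"peg",cv2.boundingRect(c),cast(n,c.reshape(-1,2).mean(0),105))
# top-face, by brightness
for th in(95,105,115):
    m,cs=blobs(t,(3,50,th),(20,255,255),30,(345,165,425,230))
    print(th,cv2.minAreaRect(cast("top",cv2.convexHull(np.vstack(cs)).reshape(-1,2),65)[:,:2].astype(np.float32)))
# handle
m,cs=blobs(t,(0,60,20),(18,255,130),10,(235,165,285,235))
for c in cs[:2]: print("handle",cv2.boundingRect(c),cv2.minAreaRect(cast("top",c.reshape(-1,2),128)[:,:2].astype(np.float32)))
m,cs=blobs(s,(0,60,20),(18,255,130),10,(290,145,335,165))
for c in cs[:2]: print("side handle",cv2.boundingRect(c))
a=cv2.resize(s[130:300,280:370],(540,1020),interpolation=2)[:, :]
cv2.imwrite("pics/c2.png",np.hstack([cv2.resize(s[140:195,285:345],(400,366)),cv2.resize(s[205:300,285:370],(400,447))[:366]])[:,:,::-1])
```

```text
V near front edge col [199, 188, 166, 123, 130, 134, 132, 135, 138, 141, 143, 133, 130, 134, 119, 65, 68, 78, 122, 142, 136, 134, 134]
top ring ((499.8325500488281, -265.8364562988281), (104.85066223144531, 107.54534912109375), 87.85269927978516)
top peg (364, 188, 11, 12) [[ 521.09607515 -159.3794866   105.        ]]
side peg (318, 210, 19, 27) [[ 516.09063802 -177.01262735  105.        ]]
95 ((513.6531372070312, -215.35552978515625), (214.31935119628906, 140.8526611328125), 78.89249420166016)
105 ((514.1278686523438, -215.4949493408203), (214.25462341308594, 140.05946350097656), 78.81969451904297)
115 ((514.1428833007812, -215.50057983398438), (214.223388671875, 139.83567810058594), 78.89249420166016)
handle (245, 176, 15, 35) ((520.7518310546875, 213.11569213867188), (25.770648956298828, 110.96196746826172), 78.2841567993164)
side handle (297, 148, 34, 10)
```

View pics/c2.png

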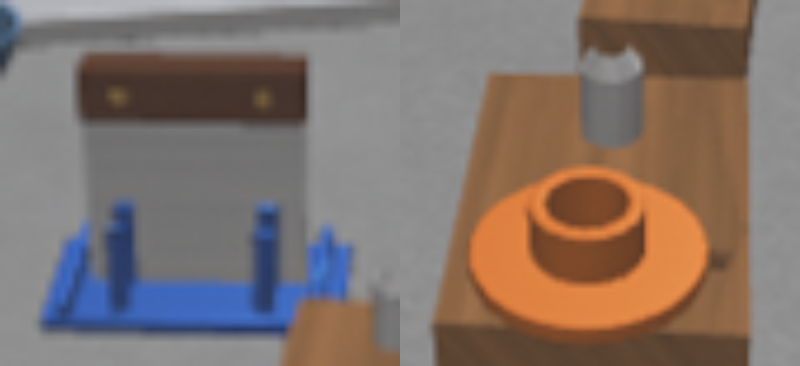

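```bash
cat >> h.py <<'E'
from scipy.spatial.transform import Rotation as Ro
def down(yaw):  # tool y along block y for block yaw (rad)
    y=np.array([-np.sin(yaw),np.cos(yaw),0]); z=np.array([0,0,-1.])
    return Ro.from_matrix(np.c_[np.cross(y,z),y,z]).as_quat()
YB=np.radians(78.85-90); BX=np.array([np.cos(YB),np.sin(YB)]); BY=np.array([-np.sin(YB),np.cos(YB)])
def tri(a,b):
    P=[]
    for n in("top","side"):
        R,tt,f,cx,cy=cam(n); P.append(np.array([[f,0,cx],[0,f,cy],[0,0,1]])@np.c_[R,tt])
    X=cv2.triangulatePoints(P[0],P[1],np.float32(a).reshape(2,1),np.float32(b).reshape(2,1)); return (X[:3]/X[3]).ravel()
E
python3 - <<'E'
from h import *
C=np.array([515.5,-208.6]); peg=C+50*BY; slot=C-50*BY
print(peg,slot)
for z in(65,115): print("peg",z,proj("top",[*peg,z]),proj("side",[*peg,z]))
for a in(-70,70):
    for b in(-100,100): p=C+a*BX+b*BY; print(a,b,proj("top",[*p,65])[0].round(1),proj("side",[*p,65])[0].round(1))
T=[499.5,-265.8]
print("collar",proj("side",[*T,101]),proj("top",[*T,101]),proj("side",[*T,75]))
for y in(YB,):
  q=down(y)
  for n,p in(("triv",[*T,250]),("peg",[*peg,300]),("scr",[521,213,270]),("slot",[*slot,400])):
    print(n,inverse_kinematics(p,q))
# other objects, by eye pixels
for n,uv,z in(("canister",(270,116),130),("mortar",(313,121),65),("grinder",(365,116),138),("smallpeg",(299,174),95)): print(n,cast("top",uv,z))
E
```

```text
[ 525.16891163 -159.54378584] [ 505.83108837 -257.65621416]
peg 65 [[368.15993206 194.9040092 ]] [[329.83747195 231.51726038]]
peg 115 [[369.78026513 191.49491159]] [[329.60141143 214.10948829]]
-70 -100 [410.1 223.9] [291.8 272.3]
-70 100 [349.6 212.6] [303.7 219.4]
70 -100 [416.2 182.9] [359.3 274.9]
70 100 [356.9 172.1] [358.8 220.8]
collar [[324.2554789 247.4694326]] [[402.68439205 200.05742703]] [[324.48018754 257.10954484]]
triv [-0.17891662  0.51444563  0.73031785  1.94645117 -0.45240802  0.84945301
  2.17002524]
peg [-0.49971023  0.43244292  0.86998093  1.96418924 -0.41098877  0.93024107
  1.95334559]
scr [-0.71914526  0.39130862  0.30538914  1.92910997 -0.15412286  0.84352232
  1.04353547]
slot [-0.47392585  0.38416592  1.07490135  1.840835   -0.37157254  1.13824115
  2.10676987]
canister [[778.29444768 162.05446312 130.        ]]
mortar [[786.67073892  22.42302747  65.        ]]
grinder [[ 772.52151626 -148.8876848   138.        ]]
smallpeg [[590.0328328   67.73534118  95.        ]]
```

Run:
```python
from h import *
q=down(YB); T=[499.5,-265.8]
goto([*T,400],q)
h=move_l([*T,251],rate=120,max_force=12)
o=get_obs();print(h,o["tcp_pos"],o["wrist_force"],o["time"])
cv2.imwrite("pics/a1.png",np.hstack([cv2.resize(read_camera("side")[150:300,270:390],(400,500),interpolation=2),cv2.resize(read_camera("top")[160:240,350:430],(400,400),interpolation=2)[np.r_[0:400,np.zeros(100,int)]]])[:,:,::-1])
if not h:
    grip(0.3); o=get_obs(); print(o["grip_width"],o["grip_force"],o["wrist_force"])
    move_l([*T,380],rate=120); o=get_obs(); print(o["tcp_pos"],o["grip_width"],o["grip_force"],o["wrist_force"],o["time"])
    cv2.imwrite("pics/a2.png",np.hstack([cv2.resize(read_camera("side")[120:270,270:390],(400,500),interpolation=2),cv2.resize(read_camera("top")[160:240,350:430],(400,400),interpolation=2)[np.r_[0:400,np.zeros(100,int)]]])[:,:,::-1])
```

```text
False [ 499.89519803 -266.13716539  251.83552604] [0.20747973 0.38886446 0.35193496] 4.7083
0.6059894695288294 63.31533417105675 [-0.80274119  1.16268945  4.92748942]
[ 499.22881677 -265.36602725  379.06232458] 0.6034403408999296 62.7876129001379 [-0.18982125 -0.37917247 -2.28749942] 6.45
```

View pics/a2.png

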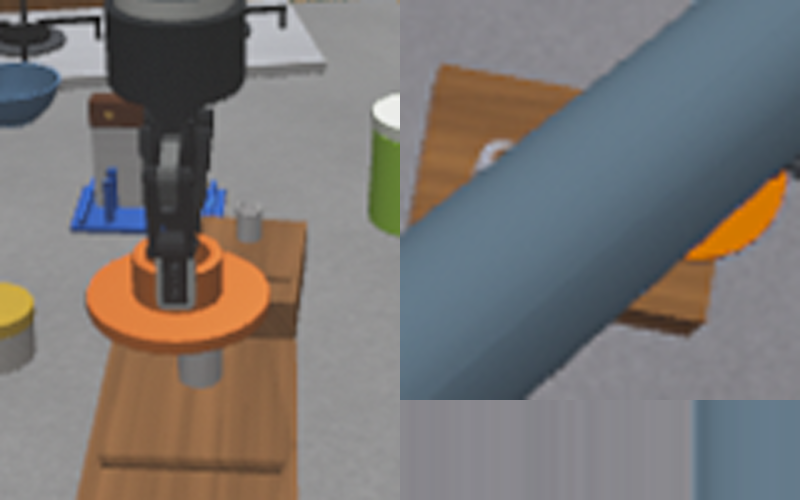

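The trivet is held level: ring columns 87–270, finger at about 176, so it is centred in the grip. Moving it over the peg and lowering with a force guard.

Run:
```python
from h import *
C=np.array([515.5,-208.6]); peg=C+50*BY
print(proj("side",[499.3,-265.4,193+10]))
move_l([*peg,380],rate=120)
h=move_l([*peg,310],rate=100,max_force=8)
s=read_camera("side"); o=get_obs(); print(h,o["tcp_pos"],o["wrist_force"])
m,cs=blobs(s,(4,215,80),(18,255,255),30,(280,120,380,300)); print(cv2.boundingRect(np.vstack(cs)),proj("side",[*o["tcp_pos"][:2],65+o["tcp_pos"][2]-251.8]))
h=move_l([*peg,252],rate=50,max_force=8)
o=get_obs(); print(h,o["tcp_pos"],o["wrist_force"],o["time"])
```

```text
[[323.17372343 206.27463769]]
False [ 525.58844607 -159.88128959  310.72396607] [-0.14535161 -0.77324459 -1.28553395]Traceback (most recent call last):
  File "<stdin>", line 7, in <module>
    return _nx.concatenate(arrs, 0, dtype=dtype, casting=casting)
           ~~~~~~~~~~~~~~~^^^^^^^^^^^^^^^^^^^^^^^^^^^^^^^^^^^^^^^
ValueError: need at least one array to concatenate
```

Run:
```python
from h import *
C=np.array([515.5,-208.6]); peg=C+50*BY
h=move_l([*peg,252.5],rate=50,max_force=8)
o=get_obs(); print(h,o["tcp_pos"],o["wrist_force"],o["time"])
cv2.imwrite("pics/a3.png",np.hstack([cv2.resize(read_camera("side")[150:300,270:390],(400,500),interpolation=2)])[:,:,::-1])
```

```text
False [ 525.25947198 -159.61258068  252.75119493] [-0.30467219 -1.42003348 -2.13418596] 9.8083
```

View pics/a3.png

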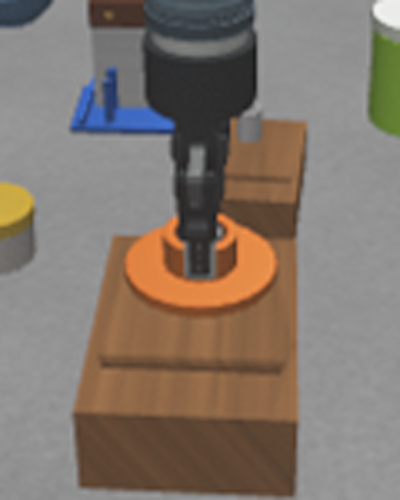

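The trivet is on the peg and flat. Releasing it, retreating toward the scraper and measuring the slot.

Run:
```python
from h import *
C=np.array([515.5,-208.6]); peg=C+50*BY; slot=C-50*BY
grip(1.0); move_l([*peg,400],rate=150)
YR=np.radians(78.3-90)
goto([521,213.1,400],down(YR))
s=read_camera("side");t=read_camera("top"); o=get_obs(); print(o["tcp_pos"],o["time"])
cv2.imwrite("pics/s4.png",s[:,:,::-1]);cv2.imwrite("pics/t4.png",t[:,:,::-1])
for n,im in(("side",s),("top",t)):
    e=np.array([[*(slot+a*BX),65] for a in(-59,59)]); print(n,"pred ends",proj(n,e).round(1))
    g=cv2.cvtColor(im,cv2.COLOR_RGB2GRAY).astype(np.float32)
    for a in(-40,-20,0,20,40):   # dark profile across the slot, in block y
        ys=np.arange(-16,16.1,.5); uv=proj(n,np.array([[*(slot+a*BX+b*BY),65] for b in ys])).astype(np.float32)
        v=cv2.remap(g,uv[:,0],uv[:,1],cv2.INTER_CUBIC).ravel(); w=np.clip(np.median(v)-6-v,0,None); print(a,"centre",round(float((w*ys).sum()/max(w.sum(),1)),2),v[::6].astype(int))
    m,cs=blobs(im,(4,190,60),(18,255,255),30,(300,170,420,290) if n=="side" else (340,160,430,230))
    print("trivet",[cv2.minAreaRect(cast(n,cv2.convexHull(c).reshape(-1,2),71)[:,:2].astype(np.float32)) for c in cs[:1]])
a=cv2.resize(s[200:300,280:370],(450,500),interpolation=2);b=cv2.resize(t[165:235,345:425],(350,306),interpolation=2)
cv2.imwrite("pics/c4.png",np.hstack([a,np.vstack([b,np.zeros((194,350,3),np.uint8)])])[:,:,::-1])
```

```text
[521.57204138 210.67276924 400.21741808] 12.9167
side pred ends [[300.2 257.1]
 [354.1 259. ]]
-40 centre -4.06 [114 112  97  75  72  84  92 106 112 112 112]
-20 centre -4.29 [111 109  94  76  73  83  93 104 112 113 113]
0 centre -4.68 [110 110  93  71  74  84  95 107 114 114 114]
20 centre -4.08 [114 112  95  73  70  82  91 105 112 113 112]
40 centre -4.31 [109 106  90  73  71  82  88  99 106 108 107]
trivet []
top pred ends [[395.4 217.8]
 [400.8 183.4]]
-40 centre -0.14 [106 105 105  98  88  85  87  91 105 104 104]
-20 centre -0.62 [101 102 103  98  86  83  87  94 108 105 105]
0 centre -0.94 [101 102 101  96  84  83  86  95 108 106 106]
20 centre -0.33 [103 104 105 101  87  82  83  95 106 104 103]
40 centre -0.88 [101 101 102  99  80  81  83  93 101 101 101]
trivet [((525.615234375, -158.60992431640625), (105.75039672851562, 104.5589599609375), 89.6065444946289)]
```

View pics/c4.png

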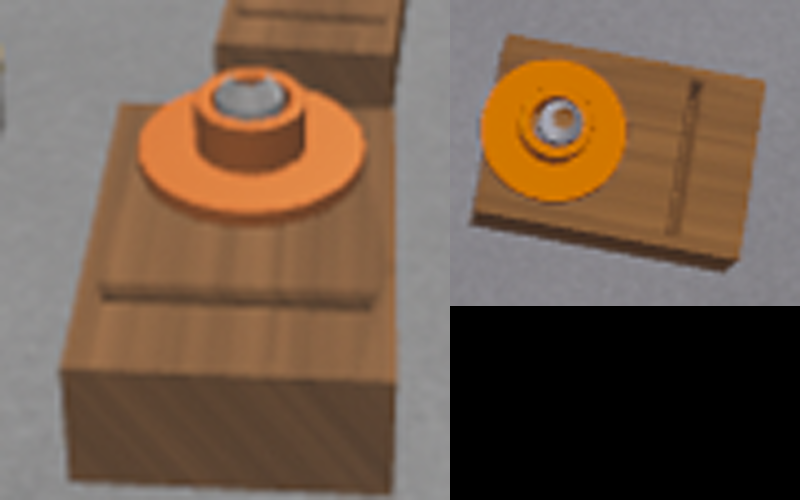

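Run:
```python
from h import *
C=np.array([515.5,-208.6]); peg=C+50*BY; slot=C-50*BY
s=cv2.imread("pics/s4.png")[:,:,::-1].copy();t=cv2.imread("pics/t4.png")[:,:,::-1].copy()
for n,im,b in(("side",s,(300,205,360,246)),("top",t,(340,160,430,230))):
    m,cs=blobs(im,(4,160,140),(14,255,255),30,b)
    c=max(cs,key=cv2.contourArea); print(n,cv2.boundingRect(c))
    for z in (72,75):
        w=cast(n,cv2.convexHull(c).reshape(-1,2),z)[:,:2].astype(np.float32); print(z,cv2.minEnclosingCircle(w),cv2.boundingRect(w))
for n,im in(("side",s),("top",t)):
    g=cv2.cvtColor(im,cv2.COLOR_RGB2GRAY).astype(np.float32)
    a=np.arange(-75,76,3); L=[]
    for b in (-6,-4,-2,0):
        uv=proj(n,np.array([[*(slot+i*BX+b*BY),65] for i in a])).astype(np.float32)
        L.append(cv2.remap(g,uv[:,0],uv[:,1],cv2.INTER_LINEAR).ravel())
    v=np.mean(L,0); print(n,list(zip(a[:10].tolist(),v[:10].astype(int).tolist())),list(zip(a[-10:].tolist(),v[-10:].astype(int).tolist())))
m,cs=blobs(t,(0,60,20),(18,255,130),10,(235,165,285,235)); print(len(cs))
```

```text
side (308, 214, 45, 29)
72 ((525.8622436523438, -151.0606689453125), 61.068546295166016) (471, -212, 109, 122)
75 ((525.3258666992188, -155.36447143554688), 60.711143493652344) (471, -216, 108, 121)Traceback (most recent call last):
  File "<stdin>", line 6, in <module>
ValueError: max() iterable argument is empty
```

Run:
```python
from h import *
YR=np.radians(78.3-90); q=down(YR); S=[520.8,213.1]
print(proj("side",[*S,113]), get_obs()["tcp_pos"])
grip(0.75)
move_l([*S,400],q)
h=move_l([*S,270],rate=120,max_force=10); o=get_obs(); print(h,o["tcp_pos"],o["wrist_force"])
if not h:
    grip(0.0); o=get_obs(); print(o["tcp_pos"],o["grip_width"],o["grip_force"],o["wrist_force"])
    h=move_l([*S,345],rate=60,max_force=20); o=get_obs(); print(h,o["tcp_pos"],o["wrist_force"],o["wrist_torque"],o["time"])
    s=read_camera("side"); cv2.imwrite("pics/s5.png",s[:,:,::-1]); cv2.imwrite("pics/c5.png",cv2.resize(s[60:200,260:360],(500,600),interpolation=2)[:,:,::-1])
```

```text
[[313.09184373 153.02454289]] [521.57204138 210.67276924 400.21741808]
False [521.35206582 213.15678593 270.84052096] [-0.04145807 -0.14512898  0.40392373]
[521.25011891 213.50661124 270.695313  ] 0.27063718170799966 59.84130799770355 [-0.18678218  1.06967821  3.46506971]
False [520.54239081 213.08728956 344.51830646] [-0.23226337  0.42341716 -3.64217461] [ 0.0086941   0.02267456 -0.05219071] 16.5917
```

View pics/c5.png

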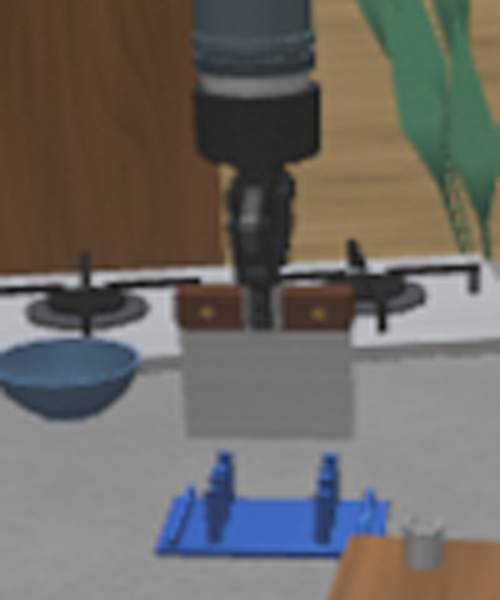

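The scraper is level and centred in the grip (handle 176–353, finger 264). Moving it above the slot for a close look.

Run:
```python
from h import *
C=np.array([515.5,-208.6]); slot=C-50*BY -2*BY+1*BX; print(slot)
q=down(YB); S=[520.8,213.1]
move_l([*S,425],rate=150)
goto([*slot,425],q)
move_l([*slot,335],rate=100,max_force=10)
o=get_obs(); print(o["tcp_pos"],Ro.from_quat(o["eef_rot"]).as_matrix()[:,1].round(4),o["wrist_force"],o["time"])
s=read_camera("side");t=read_camera("top"); cv2.imwrite("pics/s6.png",s[:,:,::-1]);cv2.imwrite("pics/t6.png",t[:,:,::-1])
z=o["tcp_pos"][2]-262.7
print("edge z",z,proj("side",[[*(o["tcp_pos"][:2]+a*BX),z] for a in(-55,55)]),proj("side",[[*(o["tcp_pos"][:2]+a*BX),65] for a in(-59,59)]))
cv2.imwrite("pics/c6.png",cv2.resize(s[190:290,270:380],(660,600),interpolation=2)[:,:,::-1])
```

```text
[ 506.42545619 -259.81184096]
[ 506.79322324 -260.21710405  335.7676378 ] [ 1.935e-01  9.811e-01 -5.000e-04] [-1.02389196 -0.02107077 -4.04253344] 20.1
edge z 73.06763780132951 [[302.37513907 255.01156585]
 [352.94776643 256.74060213]] [[300.74194487 257.8480835 ]
 [354.72409189 259.72712947]]
```

View pics/c6.png

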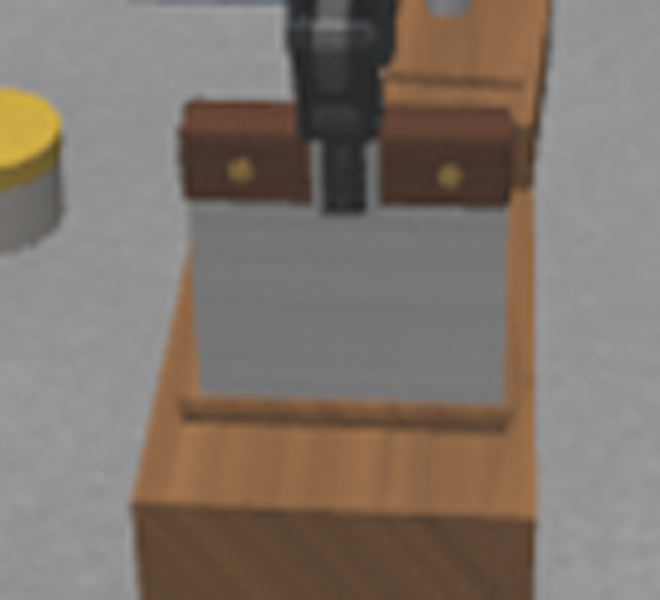

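The blade edge (200–505, row about 398) sits about 1.2 px right of the slot's centre (182–508), and the rows agree with the present y. Shifting −2 mm along x and lowering with a force guard.

Run:
```python
from h import *
C=np.array([515.5,-208.6]); slot=C-52*BY-1*BX
def st(h):
    o=get_obs(); d=o["tcp_pos"][:2]-slot; print(h,"z",o["tcp_pos"][2].round(2),"dx,dy",(d@BX).round(2),(d@BY).round(2),"F",o["wrist_force"].round(2),o["wrist_torque"].round(2),o["time"],flush=True); return o
move_l([*slot,335],rate=40); st(0)
for b in(0,1.2,-1.2,2.4,-2.4,3.6,-3.6):
    p=slot+b*BY
    if b: move_l([*p,331],rate=40)
    h=move_l([*p,318],rate=20,max_force=6); o=st(h)
    if not h: break
    move_l([*p,331],rate=40)
if not h:
    h=move_l([*p,278.5],rate=30,max_force=12); st(h)
```

```text
0 z 335.28 dx,dy -0.12 -0.06 F [-0.1  -0.18 -3.79] [-0.04  0.   -0.02] 20.45
False z 318.08 dx,dy 0.04 -0.03 F [-0.02  0.52 -3.65] [-0.01  0.01 -0.01] 21.45
False z 278.64 dx,dy 0.03 -0.02 F [ 0.66 -0.64 -3.81] [-0.1   0.02 -0.01] 22.9167
```

Run:
```python
from h import *
C=np.array([515.5,-208.6]); slot=C-52*BY-1*BX
h=move_l([*slot,274],rate=15,max_force=5); o=get_obs(); print(h,o["tcp_pos"],o["wrist_force"])
grip(0.7); pause(0.3); move_l([*slot,430],rate=120); pause(0.3)
s=read_camera("side"); cv2.imwrite("pics/c7.png",cv2.resize(s[190:290,270:380],(660,600),interpolation=2)[:,:,::-1]); o=get_obs(); print(o["wrist_force"],o["time"])
```

```text
True [ 504.67048485 -259.65570084  277.69042881] [-0.45777985  0.28925172  6.06412646]
[ 0.0073735  -0.0206043  -0.25127986] 25.6667
```

View pics/c7.png

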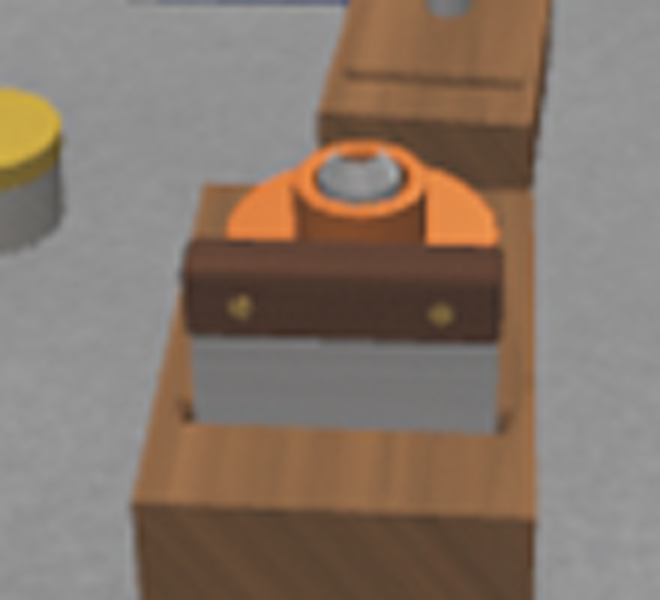

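The scraper touched bottom at exactly the height expected for fully home (TCP z 277.7). It stands upright and centred in the slot, handle at (343,290), with the trivet flat behind it.

```bash
python3 -c "
from rig import *
print(finish_job())"
```

```text
the job is handed in; nothing more can be done
None
```

The job is handed in at about 26 s on the robot's clock: the trivet lies flat on the peg, the scraper is fully home in the slot, and no bystander was touched; the judge returned no verdict.

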